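# Reset the tripped breaker under a push-latch lid

### The arm

A 6-joint arm with a two-finger parallel gripper is mounted at the origin on the work surface; the furniture and walls round the work are solid. World frame = base frame: x ahead of the robot, y to its left, z up, the work surface at z = 0. Lengths are in m, angles in rad, forces in N, time in s.
With the tool pointing down it reaches from about 0.25 to 0.725 m from the base axis. Payload 4 kg.
Tool frame: the origin (TCP) lies midway between the tips of the shut fingers; the grasp point (between the pads) lies 19 mm behind it; z points along the fingers, y is the line along which they close (so a half turn about z gives the same grasp; the last joint's range is limited). The gripper opens to 85 mm and grips with 20 to 120 N. Pads are 22 mm wide; open, the fingers measure 114 mm over their backs; the gripper's body (76 mm by 85 mm) begins 54 mm behind the grasp point. The pads swing forward as they close: fully open they stand 13 mm farther back than shut.
Start: joints at [1.263, 0.241, 0.005, 1.335, 0, 1.571], TCP at [0.151, 0.477, 0.231] pointing down, gripper open.
Joint ranges: [-2.72, 2.72], [-1.05, 1.87], [-1.09, 1.28], [-1.99, 2.15], [-1.42, 1.44], [-3.14, 3.14]. Speed limits (rad/s): [2.79, 2.79, 3.14, 3.14, 3.14, 3.14].

### API

Orientations are given as a unit quaternion [x, y, z, w].
In Python, from workcell import get_obs, camera, job_done, silhouettes gives the robot as it stands. The module is installed in compiled form; this text tells all that it offers.
- The arm moves only by the tool drive_tool, never from a script. Its argument "increments" is a list of rows, each a list of 3 entries, a list of its own where there are three numbers: the shift along the world's x, y, z in mm, then the turn, a rotation vector about the world's x, y, z in degrees, then the opening, from 0 (shut) to 1 (fully open). A call has 1 to 8 rows; each row shifts and turns the commanded pose from where the row before left it; what a row does not reach is not made up. A row lasts 1/12 s, in which the tool goes at most 41.7 mm and 7.16 degrees, less where a joint would pass 70% of its speed; a pose out of reach is approached as far as the arm can. A call is refused whole if a number of a shift passes 41.7 or a number of a turn 7.16, either way. A call with a gripper value outside its range is refused whole. The fingers move at their own pace and stop on an object; the grip force is fixed at half the most. Time passes only in rows, so rows that do not move let the fingers close. It gives the time, the measured TCP pose, the force, the opening and the grip force at its end, in the units of the state.
- get_obs(): the state, without advancing time (a new reading comes with each control period).
- camera(name): name is "side" or "top"; returns a dict with "image" (384x512x3 uint8, red, green, blue), "K" (3x3 intrinsics, pixels), "view" (4x4, takes a point from world to camera coordinates). Camera axes: x right, y down, z forward; pixel columns grow to the right and rows downward; lengths in m; the calibration is good to about 2 mm. A picture is of the moment at which its call begins. There is no depth.
- job_done(): hands the job in; it is judged then, once.
Trained networks look in a picture, given as the dict that the camera call returned (one of the last four; its "shot" number tells which), for a name from the list of things; names that differ only in an ending like _2 or _b are one class to them, and where a whole thing is asked for, a point or a joint stands for the part that bears it (a point fixed in the world has none). Each returns a list of dicts, best first, with "conf" (0 to 1); they miss things now and then, are a little off and sometimes report something else, mostly with a low value. They report only what shows in the picture. A call takes as long as a camera call.
- silhouettes(query, picture): "region" (384x512 bool, what is visible of it) and "bbox" ([left, top, right, bottom] in pixels, round what is visible of it).
The state is a dict: "clock": time; "joint_pos": joint angles; "joint_vel": joint speeds; "tau": joint torques, N m; "eef_pos": TCP position; "tool_rot": TCP orientation; "ft_force": force on the tool from outside, world axes, zero at the start; "ft_torque": the same for the moment, N m; "grip_width": finger opening in m; "grasp_force": force on a finger pad.
Only numpy, scipy, OpenCV 4.12 (cv2) and the standard library are available. Lean on these libraries where they do the work, as an engineer would, in place of code of your own. Each camera call takes 0.05 s, during which the arm holds its last target. There are 200 camera calls.

### The job

The bench's battery power box has tripped. Press its sprung lid with a fingertip so that the push latch lets go and the lid pops open, push the orange breaker toggle inside across to its green side, and press the lid down again until it latches shut. Only press and push: do not lift the box or shove it out of its place, and leave the things around it where they stand.

Things in the scene. Friction and masses are not known exactly. Their poses are not given: they have to be found in the camera images.
- power_box: Grey box with black rubber corners, 102 (x) x 196 (y) x 70 mm high, 2.2 kg, loose on rubber feet. Origin: centre of its underside. Its -x side, with two USB ports and charge lights, faces the robot at yaw 0; a round mains socket is let into its top near the +y end, the lid covers the rest of the top.
- opening (a point): Centre of the opening under the lid, at rim height, 70 mm above the desk, axes as the box: 68 mm in x, 116 mm in y. In it, against the -x wall, stands a black latch housing 48 mm wide (y), 18 mm deep (x), up to 5 mm below the rim; the white breaker fills the middle.
- breaker_nose (a point): Centre of the top of the white breaker's nose, 46 mm above the desk; the nose is 36 (x) x 46 (y) mm with a red stripe at its -y end and a green one at its +y end; the shoulders beyond are 37 mm above the desk. The toggle's pivot lies 6 mm under this point.
- lid_hinge (a point): Centre of the lid's hinge line, fixed in the box at (38, -28, 72) mm of the box frame; axes as the box; the hinge line runs along y.
- lid (a joint): Angle (rad) of the black lid on its hinge: 0 = latched shut, 1.9 = open, leaning a little back past upright, -0.12 = hard stop when pressed in. Sprung and damped. From latched, press to -0.10 or the stop and let go: it swings up by itself in 1.5 s. From open, swing it down and press to -0.10 or the stop, then let go: it stays at 0; pressed less, it springs up again.
- lid_press (a point): Point on the lid's outer face among three white finger ridges, where it is pressed: centre line, 46.5 mm from the hinge line, 78 mm above the desk when latched (8 mm above the rim), z axis out of the face. Pressing in takes 4 to 6 N over 5.5 mm (more when fast), then comes the stop; swinging the lid down takes 2 to 3 N.
- lid_edge (a point): Middle of the lid's free edge, 62 mm from the hinge line. The lid is 112 mm wide and 8 mm thick: 2 mm below to 6 mm above the hinge line when shut. A black striker stands 24 mm out of its inner face, 5 mm from this edge.
- breaker (a joint): Tilt of the orange breaker toggle: 0 = off, leaning 0.35 rad to the box's -y (red side), 0.7 = on, leaning as much to its +y (green side). Over-centre: it resists with up to 2 N at the tip (3 to 4 N half-way down) and snaps over by itself past 0.35.
- toggle_tip (a point): Top of the orange toggle, 20 mm wide in x, 7 mm thick in y, 26 mm long from its pivot, standing 18 mm out of the breaker's nose; when off it is 64 mm above the desk and 9 mm to the -y side of the pivot.
- flux_jar: Jar with orange cap, 52 mm wide, 68 mm tall, standing in front of the box; origin under its centre.
- yellow_jar: Small yellow jar, 37 mm wide, 39 mm tall, in front of the box; origin under its centre.
- dropper_black: Black dropper bottle, 27 mm wide, 86 mm tall, standing at the box's -y end; origin under its centre.
- syringe: Orange paste syringe standing on its flange, 25 mm wide, 88 mm tall, behind the box; origin under its centre.
- wash_bottle: Squeeze bottle with blue spout, 54 mm wide, 128 mm tall, behind the box; origin under its centre.

How it is judged:
By the outcome, as a careful person would: the job done as asked, in the order asked, and still so for the second after the job is handed in, with the robot touching nothing.
It also fails if it takes over 67 s, if anything falls off the work surface, if the arm or the gripper's body presses on something with over 40 N, if the wrist force passes 120 N, or if a joint passes its speed limit or range.

## Working session

There is one attempt and no reset: what is moved stays moved. The work goes in short steps, Python scripts to look and compute and a tool call to move; the robot and the scene stay as the last step left them, time stands still between calls to the robot, and variables do not carry over. Pictures are saved under pics/ and viewed, at most 10 in all, crops included, and the job is handed in when it is done.

Besides the shell and the picture viewer there is one more tool, called as name(argument=value, ...), one argument or row to a line, values as JSON. drive_tool: Moves the arm, as the interface text tells. Its arguments: {"type":"object","properties":{"increments":{"type":"array"}},"required":["increments"]}

```bash
mkdir -p pics; python3 - <<'E'
from workcell import *
import cv2,numpy as np,pickle
o=get_obs();print({k:np.round(v,3).tolist() for k,v in o.items()})
ims=[]
for n in("top","side"):
    p=camera(n);ims.append(p["image"][:,:,::-1]);print(n,np.round(p["K"],1).tolist(),np.round(p["view"],3).tolist())
    for q in("power_box","lid","lid_press","flux_jar","yellow_jar","dropper_black","syringe","wash_bottle"):
        for r in silhouettes(q,p)[:1]:
            m=r["region"].astype(np.uint8);c=cv2.minAreaRect(cv2.findNonZero(m));print(q,round(r["conf"],2),r["bbox"],np.round(c[0]),np.round(c[1]),round(c[2],1))
            np.save(f"{n}_{q}.npy",m)
    pickle.dump(p,open(n+".pkl","wb"))
    cv2.imwrite(f"pics/{n}0.png",cv2.resize(p["image"][:,:,::-1],(768,576),interpolation=cv2.INTER_CUBIC))
E
```

```text
{'clock': 0.0, 'joint_pos': [1.263, 0.241, 0.004, 1.335, 0.0, 1.571], 'joint_vel': [-0.0, 0.0, -0.0, 0.0, 0.001, 0.001], 'tau': [0.0, -37.232, 25.241, 0.017, 0.0, -0.0], 'eef_pos': [0.151, 0.476, 0.23], 'tool_rot': [0.153, 0.988, -0.001, -0.0], 'ft_force': [1.175, -0.882, -0.779], 'ft_torque': [-0.014, 0.024, 0.009], 'grasp_force': 0.0, 'grip_width': 0.085}
top [[394.3, 0.0, 253.7], [0.0, 394.3, 194.2], [0.0, 0.0, 1.0]] [[0.003, -1.0, -0.001, -0.197], [-0.996, -0.003, -0.093, 0.568], [0.093, 0.001, -0.996, 0.862], [0.0, 0.0, 0.0, 1.0]]
power_box 0.58 [187.4, 183.6, 294.4, 258.8] [240. 217.] [94. 49.] 15.7
lid 0.59 [226.8, 200.4, 280.1, 242.0] [253. 218.] [54. 31.] 16.7
lid_press 0.56 [189.8, 186.2, 290.5, 253.5] [240. 218.] [93. 49.] 15.6
flux_jar 0.8 [248.7, 260.3, 269.7, 287.1] [258. 274.] [25. 23.] 90.0
yellow_jar 0.76 [201.7, 252.3, 220.9, 271.4] [211. 261.] [15. 16.] 45.0
dropper_black 0.48 [299.7, 212.7, 315.3, 232.0] [306. 224.] [13. 13.] 45.0
wash_bottle 0.66 [260.7, 123.0, 283.4, 152.5] [273. 138.] [21. 29.] 26.6
side [[464.8, 0.0, 253.9], [0.0, 464.8, 188.7], [0.0, 0.0, 1.0]] [[0.878, -0.477, -0.019, -0.591], [-0.211, -0.351, -0.912, 0.12], [0.429, 0.805, -0.409, 0.868], [0.0, 0.0, 0.0, 1.0]]
power_box 0.59 [193.3, 171.9, 260.1, 250.0] [228. 209.] [76. 62.] 76.0
lid 0.86 [207.2, 180.0, 251.2, 215.8] [230. 197.] [29. 38.] 83.2
lid_press 0.71 [210.5, 182.6, 248.5, 212.0] [229. 196.] [30. 38.] 81.9
flux_jar 0.84 [159.6, 209.7, 189.1, 254.8] [174. 232.] [43. 29.] 90.0
yellow_jar 0.56 [160.3, 201.7, 176.2, 213.0] [168. 206.] [10. 18.] 74.7
dropper_black 0.84 [244.8, 219.7, 260.7, 263.8] [254. 240.] [45. 15.] 90.0
syringe 0.58 [273.2, 161.2, 279.9, 191.6] [278. 174.] [34.  7.] 90.0
wash_bottle 0.56 [299.3, 159.2, 332.6, 224.7] [316. 190.] [61. 26.] 90.0
```

View pics/top0.png

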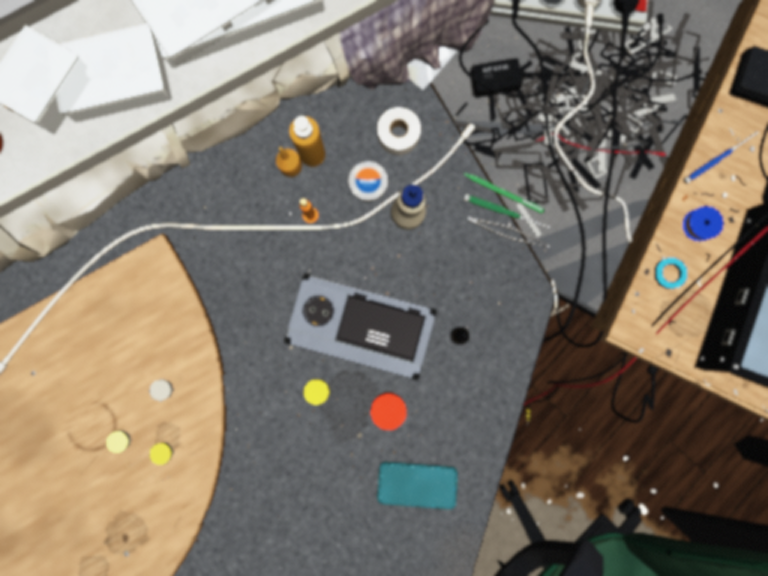

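View pics/side0.png

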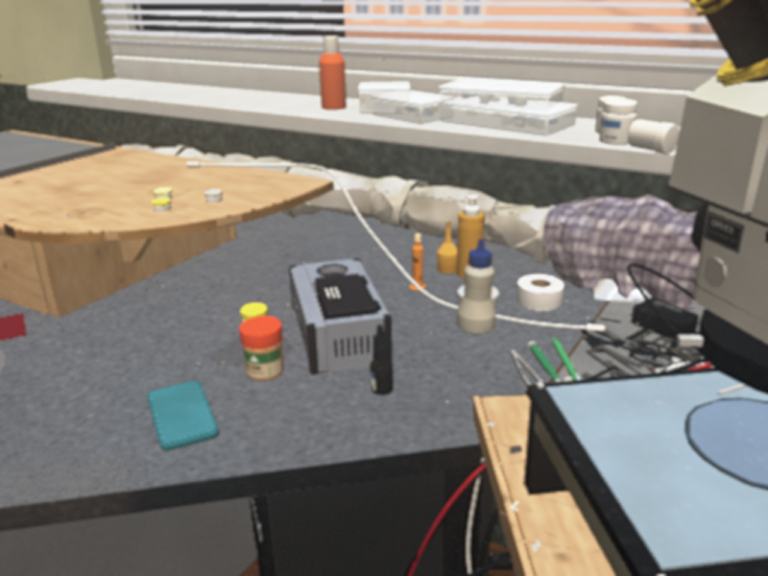

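The top view shows the box at about (240,217), turned about 15°, with the lid ridges at (251,225) and the socket on its left (+y) end. The dropper is to its right at (306,224), the two jars are in front, and the syringe and wash bottle are behind.

```bash
cat >h.py <<'E'
import numpy as np,cv2,pickle
from scipy.optimize import minimize
def proj(p,X):
    c=np.asarray(X)@p["view"][:3,:3].T+p["view"][:3,3];u=c@p["K"].T;return u[:,:2]/u[:,2:]
def back(p,uv,z):
    R=p["view"][:3,:3];t=p["view"][:3,3];d=R.T@np.linalg.inv(p["K"])@np.array([*uv,1]);o=-R.T@t
    return o+d*(z-o[2])/d[2]
def w(s,X):
    c,n=np.cos(s[2]),np.sin(s[2]);X=np.asarray(X,float)
    return np.c_[s[0]+c*X[:,0]-n*X[:,1],s[1]+n*X[:,0]+c*X[:,1],X[:,2]]
def hull(p,X):
    m=np.zeros((384*4,512*4),np.uint8);h=cv2.convexHull((proj(p,X)*4+1.5).astype(np.int32))
    cv2.fillConvexPoly(m,h,1);return cv2.resize(m.astype(np.float32),(512,384),interpolation=cv2.INTER_AREA)
B=lambda x0,x1,y0,y1,z0,z1:[(x,y,z) for x in(x0,x1) for y in(y0,y1) for z in(z0,z1)]
BOX=B(-.051,.051,-.098,.098,0,.07);LID=B(-.024,.038,-.084,.028,.07,.078)
E
python3 - <<'E'
from h import *
P={n:pickle.load(open(n+".pkl","rb")) for n in("top","side")}
L=lambda n,q:np.load(f"{n}_{q}.npy").astype(np.float32)
def cost(s,terms):
    return sum(np.abs(hull(P[n],w(s,M))-L(n,q))[ (L(n,'dropper_black')==0)].sum() for n,q,M in terms)
T={"topbox":[("top","power_box",BOX)],"toplid":[("top","lid",LID)],"sidelid":[("side","lid",LID)],"sidebox":[("side","power_box",BOX)]}
T["all"]=sum(T.values(),[])
x0=back(P["top"],(240,217),.07)
s0=np.array([x0[0],x0[1],-.27]);print(s0)
for k,t in T.items():
    best=min((minimize(cost,s0,(t,),method="Nelder-Mead",options=dict(initial_simplex=s0+np.array([[0,0,0],[d,0,0],[0,d,0],[0,0,.1]]))) for d in(.01,-.015)),key=lambda r:r.fun)
    print(k,best.x.round(4),round(best.fun))
    s=best.x
for nm,h in dict(flux_jar=.068,yellow_jar=.039,dropper_black=.086,wash_bottle=.128).items():
    m=cv2.moments(L("top",nm));print(nm,back(P["top"],(m["m10"]/m["m00"],m["m01"]/m["m00"]),h*.8).round(3))
ov=[]
for n in P:
    im=cv2.resize(P[n]["image"][:,:,::-1],None,fx=4,fy=4,interpolation=cv2.INTER_CUBIC)
    for M in(BOX,LID):
        for q in proj(P[n],w(s,M)):cv2.circle(im,tuple(int(v) for v in q*4+1.5),3,(0,255,0),-1)
    q=proj(P[n],w(s,[(-.0085,-.028,.078)]))[0];cv2.circle(im,tuple(int(v) for v in q*4+1.5),3,(0,0,255),-1)
    c=(proj(P[n],w(s,[(0,0,.04)]))[0]*4).astype(int);ov.append(im[c[1]-240:c[1]+240,c[0]-200:c[0]+200])
    if n=="top":ov[-1]=im[c[1]-240:c[1]+240,c[0]-200:c[0]+200]
cv2.imwrite("pics/fit.png",np.hstack(ov))
print("press",w(s,[(-.0085,-.028,.078),(-.024,-.028,.07),(0,-.028,.046)]).round(4))
E
```

```text
[ 0.516197   -0.16706474 -0.27      ]
topbox [ 0.5153 -0.1671 -0.2683] 106
toplid [ 0.5145 -0.1671 -0.2777] 81
sidelid [ 0.5123 -0.1693 -0.2746] 41
sidebox [ 0.5156 -0.1641 -0.2736] 150
all [ 0.5149 -0.1669 -0.2731] 458
flux_jar [ 0.396 -0.207  0.054]
yellow_jar [ 0.421 -0.102  0.031]
dropper_black [ 0.503 -0.308  0.069]
wash_bottle [ 0.679 -0.235  0.102]
press [[ 0.4992 -0.1915  0.078 ]
 [ 0.4843 -0.1874  0.07  ]
 [ 0.5074 -0.1938  0.046 ]]
```

View pics/fit.png

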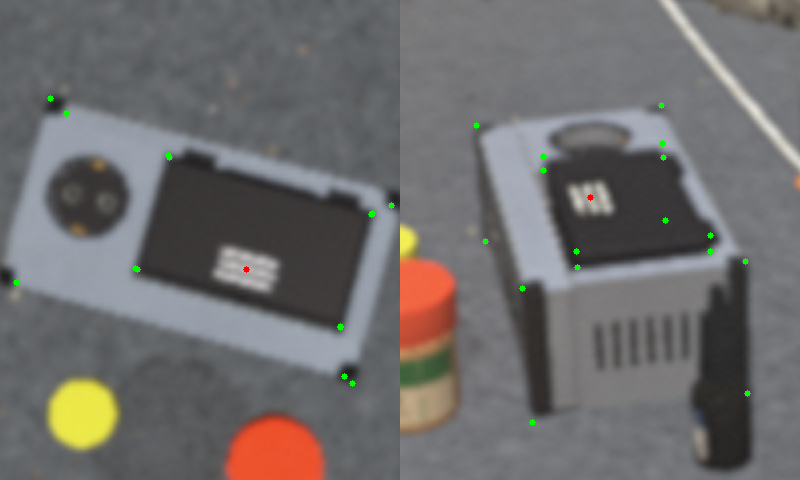

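The fit is good to about 2 mm: box at (0.515, -0.167), yaw -0.273, press point (0.499, -0.1915). Next I move above it with the fingers shut.

drive_tool(
  increments=[
    [[19,-36,0],[0,0,1],0],
    [[19,-36,0],[0,0,1],0],
    [[19,-37,0],[0,0,0],0],
    [[19,-37,0],[0,0,0],0],
    [[19,-37,0],[0,0,0],0],
    [[19,-37,0],[0,0,0],0],
    [[19,-37,0],[0,0,0],0],
    [[19,-37,0],[0,0,0],0],
  ],
)

```text
clock: 1.57
eef_pos: [0.3039, 0.1808, 0.2316]
tool_rot: [0.136, 0.991, 0.0, 0.001]
ft_force: [1.6, 0.2, -0.6]
grip_width: 0.0003
grasp_force: 0.0
```

drive_tool(
  increments=[
    [[19,-37,0],[0,0,0],0],
    [[19,-37,0],[0,0,0],0],
    [[19,-37,0],[0,0,0],0],
    [[19,-37,0],[0,0,0],0],
    [[19,-37,0],[0,0,0],0],
    [[19,-37,0],[0,0,0],0],
    [[19,-37,0],[0,0,0],0],
    [[19,-37,0],[0,0,0],0],
  ],
)

```text
clock: 2.23
eef_pos: [0.456, -0.1158, 0.2315]
tool_rot: [0.136, 0.991, 0.0, 0.0]
ft_force: [0.7, 1.1, -0.3]
grip_width: 0.0002
grasp_force: 0.0
```

drive_tool(
  increments=[
    [[16,-28,-20],[0,0,0],0],
    [[16,-28,-20],[0,0,0],0],
    [[11,-20,-30],[0,0,0],0],
    [[0,0,-40],[0,0,0],0],
    [[0,0,-24],[0,0,0],0],
    [[0,0,0],[0,0,0],0],
    [[0,0,0],[0,0,0],0],
  ],
)

```text
clock: 2.82
eef_pos: [0.4972, -0.1891, 0.0962]
tool_rot: [0.136, 0.991, 0.0, -0.002]
ft_force: [0.4, -0.7, 0.6]
grip_width: 0.0001
grasp_force: 0.0
```

drive_tool(
  increments=[
    [[2,-2,-8],[0,0,0],0],
    [[0,0,-6],[0,0,0],0],
    [[0,0,-2],[0,0,0],0],
    [[0,0,-2],[0,0,0],0],
    [[0,0,-1],[0,0,0],0],
    [[0,0,-1],[0,0,0],0],
    [[0,0,0],[0,0,0],0],
  ],
)

```text
clock: 3.4
eef_pos: [0.5008, -0.1915, 0.0779]
tool_rot: [0.136, 0.991, -0.0, 0.0]
ft_force: [-0.0, 0.6, 3.0]
grip_width: -0.0
grasp_force: 1.4
```

drive_tool(
  increments=[
    [[0,0,-1],[0,0,0],0],
    [[0,0,-1],[0,0,0],0],
    [[0,0,-1],[0,0,0],0],
    [[0,0,-1],[0,0,0],0],
    [[0,0,-1],[0,0,0],0],
    [[0,0,0],[0,0,0],0],
  ],
)

```text
clock: 3.9
eef_pos: [0.5005, -0.1914, 0.0735]
tool_rot: [0.136, 0.991, 0.0, 0.0]
ft_force: [-3.6, 2.2, 11.4]
grip_width: 0.0001
grasp_force: 6.1
```

drive_tool(
  increments=[
    [[0,0,-1],[0,0,0],0],
    [[0,0,0],[0,0,0],0],
    [[0,0,30],[0,0,0],0],
    [[-15,5,38],[0,0,0],0],
    [[-30,8,25],[0,0,0],0],
    [[-35,9,10],[0,0,0],0],
    [[-35,9,0],[0,0,0],0],
    [[-35,9,0],[0,0,0],0],
  ],
)

```text
clock: 4.57
eef_pos: [0.3498, -0.1515, 0.1748]
tool_rot: [0.136, 0.991, -0.0, 0.001]
ft_force: [-0.4, 0.4, -0.1]
grip_width: -0.0003
grasp_force: 0.0
```

drive_tool(
  increments=[
    [[0,40,0],[0,0,0],0],
    [[0,40,0],[0,0,0],0],
    [[0,40,0],[0,0,0],0],
    [[0,0,0],[0,0,0],0],
    [[0,0,0],[0,0,0],0],
    [[0,0,0],[0,0,0],0],
    [[0,0,0],[0,0,0],0],
    [[0,0,0],[0,0,0],0],
  ],
)

```text
clock: 5.23
eef_pos: [0.3506, -0.0327, 0.1741]
tool_rot: [0.137, 0.991, -0.0, -0.0]
ft_force: [0.6, -0.0, -0.2]
grip_width: 0.0002
grasp_force: 0.0
```

```bash
cat >look.py <<'E'
import sys
from workcell import *
from h import *
s=(.5149,-.1669,-.2731);ov=[]
for n in("top","side"):
    p=camera(n);pickle.dump(p,open(n+"_"+sys.argv[1]+".pkl","wb"))
    im=cv2.resize(p["image"][:,:,::-1],None,fx=5,fy=5,interpolation=cv2.INTER_CUBIC)
    pts=w(s,[(-.051,-.098,.07),(-.051,.098,.07),(.051,.098,.07),(.051,-.098,.07)])
    for q in proj(p,pts):cv2.circle(im,tuple(int(v) for v in q*5+2),2,(0,255,0),-1)
    c=(proj(p,w(s,[(.01,-.01,.07)]))[0]*5).astype(int);print(n,c-[200,290])
    ov.append(im[c[1]-290:c[1]+290,c[0]-200:c[0]+200])
cv2.imwrite(f"pics/{sys.argv[1]}.png",np.hstack(ov))
E
python3 look.py opened
```

```text
top [1028  781]
side [946 677]
```

View pics/opened.png

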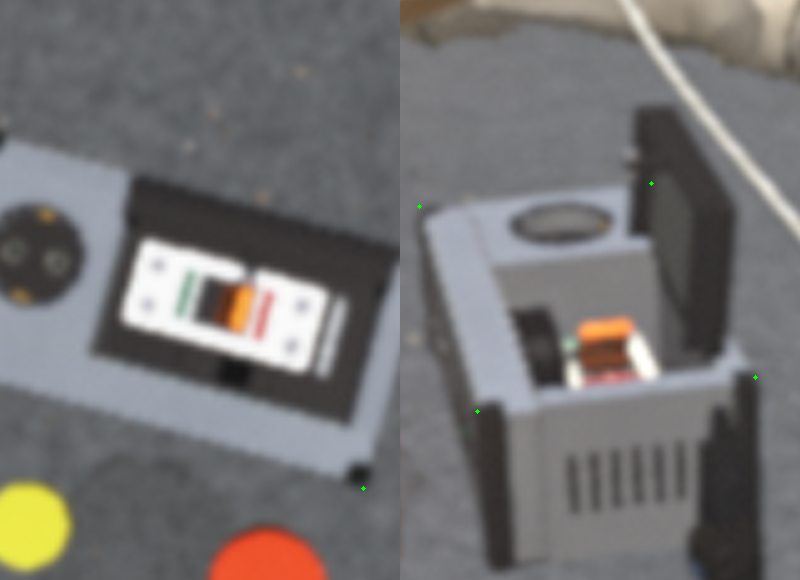

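Lid open. The red stripe is at crop pixel (263,315), green at (185,295) and the orange tip at about (240,307), still on the red side.

```bash
python3 - <<'E'
from h import *
p=pickle.load(open("top_opened.pkl","rb"));s=(.5149,-.1669,-.2731)
c,n=np.cos(s[2]),np.sin(s[2])
for nm,uv,z in(("nose",(224,305),.046),("tip",(240,307),.062),("red",(263,315),.046),("green",(185,295),.046),("opcorner-x-y",(352,422),.07),("opcorner-x+y",(93,352),.07)):
    X=back(p,((uv[0]+1028-2)/5,(uv[1]+781-2)/5),z);d=X[:2]-s[:2]
    print(nm,X.round(4),"box",np.round([c*d[0]+n*d[1],-n*d[0]+c*d[1]],4))
print(w(s,[(x,y,0) for x,y in((.004,-.037),(.004,-.062),(.004,-.02),(0,0))]).round(4))
E
```

```text
nose [ 0.5175 -0.1881  0.046 ] box [ 0.0083 -0.0197]
tip [ 0.5161 -0.1952  0.062 ] box [ 0.0088 -0.0269]
red [ 0.5132 -0.2052  0.046 ] box [ 0.0087 -0.0373]
green [ 0.5219 -0.171   0.046 ] box [ 0.0078 -0.0021]
opcorner-x-y [ 0.4673 -0.2427  0.07  ] box [-0.0254 -0.0859]
opcorner-x+y [ 0.4966 -0.1328  0.07  ] box [-0.0268  0.0279]
[[ 0.5088 -0.2036  0.    ]
 [ 0.502  -0.2277  0.    ]
 [ 0.5134 -0.1872  0.    ]
 [ 0.5149 -0.1669  0.    ]]
```

drive_tool(
  increments=[
    [[23,-28,0],[-1.8,-6.4,0],0],
    [[23,-28,0],[-1.8,-6.4,0],0],
    [[23,-28,0],[-1.8,-6.4,0],0],
    [[23,-28,0],[0,0,0],0],
    [[23,-28,0],[0,0,0],0],
    [[23,-28,0],[0,0,0],0],
    [[21,-29,0],[0,0,0],0],
    [[0,0,0],[0,0,0],0],
  ],
)

```text
clock: 6.0
eef_pos: [0.513, -0.2349, 0.1747]
tool_rot: [0.137, 0.975, -0.026, 0.173]
ft_force: [1.0, -0.3, -0.0]
grip_width: 0.0
grasp_force: 0.0
```

drive_tool(
  increments=[
    [[0,0,-30],[0,0,0],0],
    [[0,0,-20],[0,0,0],0],
    [[0,0,-20],[0,0,0],0],
    [[0,0,0],[0,0,0],0],
    [[0,0,0],[0,0,0],0],
  ],
)

```text
clock: 6.42
eef_pos: [0.5079, -0.2286, 0.1029]
tool_rot: [0.135, 0.976, -0.023, 0.17]
ft_force: [0.5, -0.0, 0.6]
grip_width: 0.0
grasp_force: 0.0
```

drive_tool(
  increments=[
    [[2,-1,-20],[0,0,0],0],
    [[0,0,-15],[0,0,0],0],
    [[0,0,-8],[0,0,0],0],
    [[0,0,-4],[0,0,0],0],
    [[0,0,0],[0,0,0],0],
  ],
)

```text
clock: 6.83
eef_pos: [0.5115, -0.2296, 0.0575]
tool_rot: [0.134, 0.976, -0.024, 0.172]
ft_force: [0.2, -0.7, -0.2]
grip_width: -0.0001
grasp_force: 0.0
```

drive_tool(
  increments=[
    [[2,7,-2],[0,0,0],0],
    [[1,4,0],[0,0,0],0],
    [[1,3,0],[0,0,0],0],
    [[1,3,0],[0,0,0],0],
    [[0,0,0],[0,0,0],0],
  ],
)

```text
clock: 7.25
eef_pos: [0.5172, -0.2123, 0.0561]
tool_rot: [0.134, 0.976, -0.024, 0.172]
ft_force: [-1.2, -1.2, 1.0]
grip_width: 0.0002
grasp_force: 0.6
```

drive_tool(
  increments=[
    [[1,3,0],[0,0,0],0],
    [[1,3,0],[0,0,0],0],
    [[0,0,0],[0,0,0],0],
  ],
)

```text
clock: 7.5
eef_pos: [0.5187, -0.2058, 0.0554]
tool_rot: [0.134, 0.976, -0.023, 0.172]
ft_force: [-0.3, 0.8, -0.2]
grip_width: -0.0005
grasp_force: 0.0
```

drive_tool(
  increments=[
    [[1,3,0],[0,0,0],0],
    [[1,3,0],[0,0,0],0],
    [[0,0,0],[0,0,0],0],
  ],
)

```text
clock: 7.75
eef_pos: [0.5204, -0.1997, 0.055]
tool_rot: [0.134, 0.976, -0.023, 0.171]
ft_force: [-0.2, 0.4, -0.5]
grip_width: 0.0002
grasp_force: 0.0
```

drive_tool(
  increments=[
    [[-3,-10,0],[0,0,0],0],
    [[0,0,20],[0,0,0],0],
    [[0,0,40],[0,0,0],0],
    [[0,0,40],[0,0,0],0],
    [[-38,0,15],[0,0,0],0],
    [[-40,0,0],[0,0,0],0],
    [[-41,0,0],[0,0,0],0],
    [[-40,0,0],[0,0,0],0],
  ],
)

```text
clock: 8.42
eef_pos: [0.3567, -0.2106, 0.1706]
tool_rot: [0.134, 0.976, -0.024, 0.172]
ft_force: [-1.1, -0.9, 0.6]
grip_width: -0.0
grasp_force: 0.0
```

```bash
python3 look.py toggled
```

```text
top [1028  781]
side [946 677]
```

View pics/toggled.png

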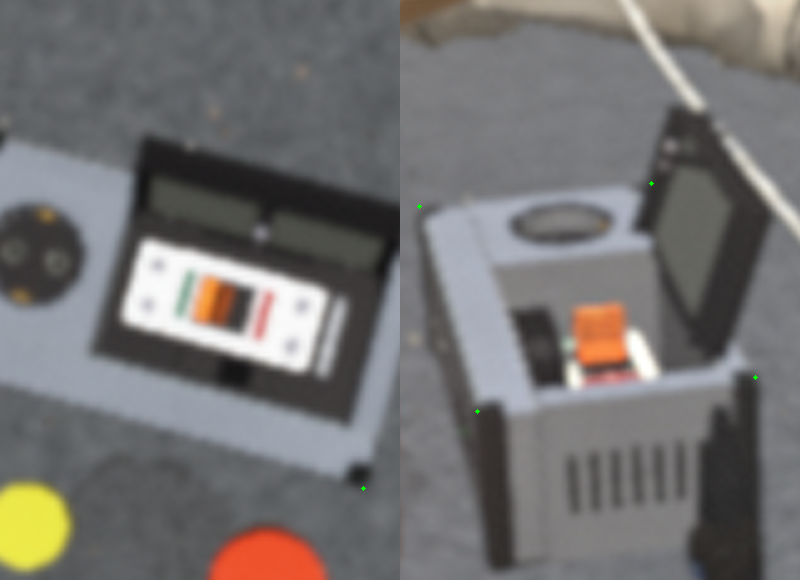

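The toggle now leans to the green side and the lid is fully open; the box has not moved. Next I go over the lid and down behind it.

drive_tool(
  increments=[
    [[10,0,10],[1.8,6.4,0],0],
    [[38,-1,0],[1.8,6.4,0],0],
    [[38,-1,0],[1.8,6.4,0],0],
    [[38,-1,0],[0,0,0],0],
    [[38,-1,0],[0,0,0],0],
    [[38,-1,0],[0,0,0],0],
    [[38,-2,0],[0,0,0],0],
    [[0,0,0],[0,0,0],0],
  ],
)

```text
clock: 9.18
eef_pos: [0.6003, -0.2179, 0.1762]
tool_rot: [0.135, 0.991, 0.0, 0.004]
ft_force: [-0.3, 0.3, -1.4]
grip_width: 0.0002
grasp_force: 0.0
```

drive_tool(
  increments=[
    [[0,0,0],[0,0,0],0],
    [[0,0,0],[0,0,0],0],
  ],
)

```text
clock: 9.35
eef_pos: [0.5935, -0.2178, 0.1792]
tool_rot: [0.136, 0.991, -0.0, 0.003]
ft_force: [0.1, 0.1, 0.7]
grip_width: 0.0003
grasp_force: 0.0
```

drive_tool(
  increments=[
    [[0,0,-30],[0,0,0],0],
    [[0,0,-25],[0,0,0],0],
    [[0,0,-11],[0,0,0],0],
    [[-8,2,0],[0,0,0],0],
    [[-8,2,0],[0,0,0],0],
    [[-8,2,0],[0,0,0],0],
    [[-8,3,2],[0,0,0],0],
  ],
)

```text
clock: 9.93
eef_pos: [0.5623, -0.21, 0.1185]
tool_rot: [0.137, 0.991, -0.001, 0.006]
ft_force: [2.3, -3.6, -0.4]
grip_width: 0.0002
grasp_force: 1.6
```

drive_tool(
  increments=[
    [[-7,2,2],[0,0,0],0],
    [[-5,1,0],[0,0,0],0],
    [[-5,2,0],[0,0,0],0],
    [[-5,1,-2],[0,0,0],0],
    [[-5,1,-2],[0,0,0],0],
    [[0,0,0],[0,0,0],0],
  ],
)

```text
clock: 10.43
eef_pos: [0.5338, -0.2008, 0.1146]
tool_rot: [0.136, 0.991, 0.0, 0.003]
ft_force: [2.1, 1.1, 2.9]
grip_width: -0.0002
grasp_force: 1.3
```

drive_tool(
  increments=[
    [[-5,1,-4],[0,0,0],0],
    [[-5,2,-5],[0,0,0],0],
    [[-5,1,-5],[0,0,0],0],
    [[-4,1,-5],[0,0,0],0],
    [[-4,1,-5],[0,0,0],0],
    [[-4,1,-4],[0,0,0],0],
    [[-4,1,-4],[0,0,0],0],
    [[-2,1,0],[0,0,0],0],
  ],
)

```text
clock: 11.1
eef_pos: [0.5026, -0.1927, 0.0823]
tool_rot: [0.136, 0.991, -0.0, 0.005]
ft_force: [2.3, -1.6, 3.0]
grip_width: 0.0002
grasp_force: 1.7
```

drive_tool(
  increments=[
    [[-2,1,-2],[0,0,0],0],
    [[-1,0,-2],[0,0,0],0],
    [[0,0,-2],[0,0,0],0],
    [[0,0,-1],[0,0,0],0],
    [[0,0,-1],[0,0,0],0],
    [[0,0,-1],[0,0,0],0],
    [[0,0,0],[0,0,0],0],
  ],
)

```text
clock: 11.68
eef_pos: [0.4987, -0.1913, 0.0735]
tool_rot: [0.136, 0.991, -0.0, 0.004]
ft_force: [1.9, 0.1, 6.7]
grip_width: -0.0003
grasp_force: 3.1
```

drive_tool(
  increments=[
    [[0,0,-1],[0,0,0],0],
    [[0,0,-1],[0,0,0],0],
    [[0,0,0],[0,0,0],0],
    [[0,0,0],[0,0,0],0],
  ],
)

```text
clock: 12.02
eef_pos: [0.4992, -0.1913, 0.0731]
tool_rot: [0.136, 0.991, -0.0, 0.005]
ft_force: [-0.2, 1.7, 14.2]
grip_width: 0.0002
grasp_force: 7.5
```

At the stop. I release straight up, move away and check.

drive_tool(
  increments=[
    [[0,0,4],[0,0,0],0],
    [[0,0,8],[0,0,0],0],
    [[0,0,25],[0,0,0],0],
    [[0,0,40],[0,0,0],0],
    [[-30,10,20],[0,0,0],0],
    [[-38,10,0],[0,0,0],0],
    [[-38,10,0],[0,0,0],0],
    [[-30,10,0],[0,0,0],0],
  ],
)

```text
clock: 12.68
eef_pos: [0.3586, -0.1503, 0.1674]
tool_rot: [0.136, 0.991, 0.0, 0.001]
ft_force: [0.2, -0.4, 0.5]
grip_width: 0.0
grasp_force: 0.0
```

drive_tool(
  increments=[
    [[0,40,0],[0,0,0],0],
    [[0,40,0],[0,0,0],0],
    [[0,0,0],[0,0,0],0],
    [[0,0,0],[0,0,0],0],
    [[0,0,0],[0,0,0],0],
    [[0,0,0],[0,0,0],0],
    [[0,0,0],[0,0,0],0],
    [[0,0,0],[0,0,0],0],
  ],
)

```text
clock: 13.35
eef_pos: [0.3628, -0.0725, 0.1682]
tool_rot: [0.137, 0.991, -0.0, 0.003]
ft_force: [0.5, -0.6, -0.2]
grip_width: 0.0
grasp_force: 0.0
```

```bash
python3 look.py closed
```

```text
top [1028  781]
side [946 677]
```

View pics/closed.png

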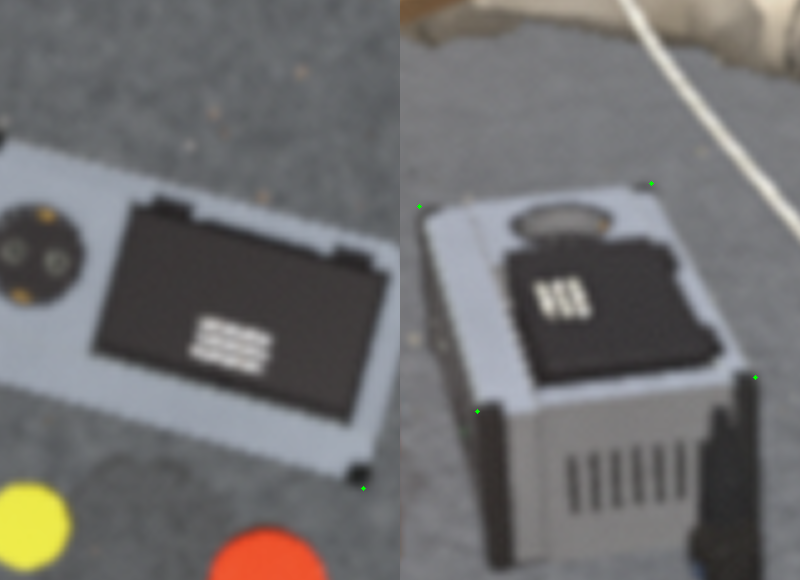

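The lid is shut and stays shut, the box is in its place, and the jars and dropper stand where they were.

```bash
python3 -c "
from workcell import *
print(job_done())"
```

```text
the job is handed in; nothing more can be done
None
```

The lid was popped open, the breaker pushed to its green side, and the lid pressed shut and latched, with the box left in place; the job was handed in at about 13 s, and no verdict came back.

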